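Park the spring plunger and draw out the dumpling press tray

TASK

Unlock the dumpling press: pull its spring plunger up by the T-handle, twist it a sixth of a turn counter-clockwise (seen from above) and let it settle into its rest notch so that it stays up by itself; then draw the tray out by its post until it rests against the end stop. Feel your way and work gently: do not twist against the slot, yank the plunger against its stop or ram the tray into its stop, and leave everything else on the worktop alone.

Things in the scene. Friction and masses are not known exactly. Their poses are not given: they have to be found in the camera images.
- press: the fixed dumpling press: dark steel base 190 mm (x) x 400 mm (y, from -180 to +220 mm) and 12 mm thick; origin on the worktop, z up. Its own +y axis is the direction in which the tray slides out. A grey bridge (190 x 95 mm, top face 44 mm high, y -170 to -75 mm) crosses the tray at the -y end and carries the spring plunger at x = -45, y = -95 mm. A low stop bar (30 mm high, its face at y = +200 mm) ends the tray's travel at the +y end.
- plunger: the spring plunger (steel stem with T-handle), moving part; origin on its axis, level with the underside of the press base when the plunger is down; x along the T-bar. Its 10 mm tip locks the tray. A square cross pin, 4 mm thick, through the stem, parallel to the T-bar, sits in the 6 mm wide deep slot of a notched steel collar 36 mm across around the stem; the collar's rim stands 54 to 66 mm above the worktop, differing from press to press and not measured.
- tbar (a point): centre of the plunger's T-bar: 46 mm long along its x axis, 14 mm thick along y (pinch it across this), 26 mm high in z; 89 mm above the worktop when the plunger is down, so the underside is at 76 mm; nothing stands beside it below but the collar
- pull (a joint): how far the plunger is pulled straight up (m): 0 = down and locking. The spring pulls it down with about 6 N at 0, rising 0.25 N per mm. It must come up 8 to 20 mm before the cross pin clears the collar's rim (differs with the collar, so go by feel); a hard stop follows 1.5 mm after that. Turning it too early jams the pin against the slot's side; parked in the rest notch it stays 5 to 17 mm up. The tip leaves the tray at 3.5 mm.
- twist (a joint): turn of the plunger (rad), positive is counter-clockwise seen from above: 0 = pin in line with the deep slot (T-bar along the press's x axis), 1.05 (60 degrees) = pin over the V-shaped rest notch in the rim, 3 mm deep (its sides catch the pin within about 0.2 rad); it cannot turn beyond 1.25. Only this direction has a rest notch.
- tray: the steel sliding tray with the round mould, 265 mm long, top face 26 mm above the worktop; origin coincides with the press's origin when it is pushed in, same axes
- tray_grip (a point): grip height on the tray's upright black post: round, 20 mm diameter, top 90 mm and this point 75 mm above the worktop, on the post's axis; tray top 26 mm around it
- tray_slide (a joint): how far the tray is slid out along the press's +y (m): 0 = in (about 1 mm of play while locked), 0.100 = against the stop bar. It drags with about 3 N and stays where it is left.
- cutter: loose round dough cutter, aluminium ring 52 mm across, 24 mm high, standing on top of the bridge (44 mm up); origin at centre of its underside; leave it alone
- dish: loose small white bowl, 84 mm across, 30 mm high, beside the press on its +x side; origin at centre of underside; leave it alone
- oil_bottle: loose amber glass bottle, 68 mm across, 240 mm high, right of the robot; origin at centre of underside; leave it alone
- steamer: loose lidded bamboo steamer, 166 mm across, 98 mm high, on the left; origin at centre of underside; leave it alone
- mixing_bowl: loose brown bowl, 150 mm across, 60 mm high, far right; origin at centre of underside; leave it alone
- spoon: loose wooden spoon lying on the worktop, far left; leave it alone
- scraper: loose dough scraper, steel blade 110 x 75 mm with a wooden grip, 18 mm high, lying on the right; origin at centre of underside; leave it alone

How it is judged:
By the outcome, as a careful person would: the job done as asked, in the order asked, and still so for the second after the job is handed in, with the robot touching nothing.
It also fails if it takes over 61 s, if anything falls off the work surface, if the arm or the gripper's body presses on something with over 40 N, if the wrist force passes 120 N, or if a joint passes its speed limit or range.

ROBOT

A 6-joint arm with a two-finger parallel gripper is mounted at the origin on the work surface. World frame = base frame: x ahead of the robot, y to its left, z up, the work surface at z = 0. Lengths are in mm, angles in degrees, forces in N, time in s.
With the tool pointing down it reaches from about 325 to 875 mm from the base axis. Payload 4.4 kg.
Tool frame: the origin (TCP) lies on the centre line of the jaws, within the pads' length; the fingertips stand ahead of it and the grasp point (between the pads) is the TCP (ctrl.tips_ahead is the z of the fingertips in the tool frame, in mm); z points along the fingers, y is the direction in which the jaws open and shut (so a half turn about z gives the same grasp; the last joint's range is limited). The gripper opens to 85 mm and grips with 20 to 120 N. Pads are 22 mm wide; open, the fingers measure 114 mm over their backs; the gripper's body (76 mm by 85 mm) begins 54 mm behind the grasp point. The pads swing forward as they close: fully open they stand 13 mm farther back than shut.
Start: joints at [65.575, 11.837, 88.321, -0, 79.842, -8.623], TCP at [156.592, 553.269, 250.282] pointing down, gripper open.
Joint ranges: [-156.59, 156.59], [-49.26, 127.26], [12.9, 141.05], [-63.56, 243.56], [4.71, 150.69], [-161.64, 161.64]. Speed limits (degrees/s): [159.86, 159.86, 180, 180, 180, 180].

INTERFACE

Orientations are given as [roll, pitch, yaw] about the fixed x, y, z axes, in that order (R = Rz(yaw) Ry(pitch) Rx(roll)).
In Python, from station import ctrl gives the robot as it stands.
- The arm moves only by the tool carry_out, never from a script. Its argument "deltas" is text: rows parted by semicolons, each of 7 numbers parted by spaces: the shift along the tool's x, y, z in cm, then the turn, a rotation vector about the tool's x, y, z in rad, then the gripper's target within -1 to 1 (fully open at 1, half-way at 0, shut at -1). In form: dx dy dz wx wy wz grip; .... A call has 1 to 12 rows; each row is the pose to reach, as a shift and turn from the pose commanded when the call began, along the tool's axes at that moment; what a row does not reach only later rows make up. A row lasts 1/10 s, in which the tool goes at most 50 mm and 8.59 degrees, less where a joint would pass 70% of its speed; a pose out of reach is approached as far as the arm can. A call with a gripper value outside its range is refused whole. The fingers move at their own pace and stop on an object; the grip force is fixed at half the most. Time passes only in rows, so rows that repeat a pose let the fingers close. It gives the time, the measured TCP pose, the force and the opening at its end, in the units of the state.
- ctrl.get_state(): the state, without advancing time (a new reading comes with each control period).
- ctrl.capture(name): name is "side" or "top"; returns a dict with "img" (400x640x3 uint8, red, green, blue), "intrinsics" (3x3 intrinsics, pixels), "R" (3x3) and "t" (3): a world point X has camera coordinates R X + t. Camera axes: x right, y down, z forward; pixel columns grow to the right and rows downward; lengths in mm; the calibration is good to about 2 mm. A picture is of the moment at which its call begins. There is no depth.
- ctrl.close_job(): hands the job in, once; it reports no verdict.
Trained networks look in a picture, given as the dict that the camera call returned (one of the last four; its "shot" number tells which), for a name from the list of things; names that differ only in an ending like _2 or _b are one class to them, and where a whole thing is asked for, a point or a joint stands for the part that bears it (a point fixed in the world has none). Each returns a list of dicts, best first, with "p" (0 to 1); they miss things now and then, are a little off and sometimes report something else, mostly with a low value. They report only what shows in the picture. A call takes as long as a camera call.
- ctrl.spot_in(picture, name): "at" ([column, row] as shares, 0 to 1, of the picture: columns of its width, rows of its height, amid what is visible of it).
- ctrl.outline_of(picture, name): "pixels" (400x640 bool, what is visible of it) and "at" ([column, row] as shares, 0 to 1, of the picture: columns of its width, rows of its height, amid what is visible of it).
The state is a dict: "t": time; "joint_pos": joint angles; "qvel": joint speeds; "joint_torque": joint torques, N m; "tcp_pos": TCP position; "ee_rot": TCP orientation; "contact_force": force on the tool from outside, world axes, zero at the start; "moment": the same for the moment, N m; "finger_gap": opening from 0.0 (shut) to 1.0 (fully open).
Only numpy, scipy, OpenCV 4.12 (cv2) and the standard library are available. Lean on these libraries where they do the work, as an engineer would, in place of code of your own. Each camera call takes 0.05 s, during which the arm holds its last target.

## Working session

There is one attempt and no reset: what is moved stays moved. The work goes in short steps, Python scripts to look and compute and a tool call to move; the robot and the scene stay as the last step left them, time stands still between calls to the robot, and variables do not carry over. Pictures are saved under pics/ and viewed, and the job is handed in when it is done.

Besides the shell and the picture viewer there is one more tool, called after "Emit:" as name(argument=value, ...) on one line, values as JSON. carry_out: Moves the arm, as the interface text tells. Its arguments: {"type":"object","properties":{"deltas":{"type":"string"}},"required":["deltas"]}

```bash
ls; mkdir -p pics; python3 - <<'E'
from station import ctrl
import cv2,numpy as np
print(ctrl.get_state(), ctrl.tips_ahead)
for n in ("side","top"):
    c=ctrl.capture(n); cv2.imwrite(f"pics/{n}0.png",c["img"][:,:,::-1])
    print(n,c["intrinsics"],c["R"],c["t"])
    for o in ("tbar","plunger","tray_grip","press","cutter","tray","dish"):
        print(o,[(np.round(np.array(d["at"])*[640,400],1),round(d["p"],2)) for d in ctrl.spot_in(c,o)[:2]])
E
```

```text
pics
{'t': 0.0, 'joint_pos': array([ 6.55750484e+01,  1.18864904e+01,  8.84062011e+01,  2.37244135e-03,
        7.98423549e+01, -8.62334234e+00]), 'qvel': array([ 0.00883606, -0.02269673, -0.07379968,  0.01214832, -0.07816714,
        0.05461688]), 'joint_torque': array([ 8.64811864e-05, -3.83032358e+01, -2.91596299e+01, -5.02767296e-05,
        1.04816424e-02,  1.85190214e-05]), 'tcp_pos': array([156.2748523 , 552.60069977, 249.09191054]), 'ee_rot': array([-1.79866830e+02, -2.25564645e-02,  1.64197943e+02]), 'contact_force': array([-0.5148945 , -0.93854294, -0.39521675]), 'moment': array([-0.05627952,  0.00831007, -0.02557781]), 'finger_gap': 0.9996595012978955} 19.0
side [[504.67185098   0.         317.93624431]
 [  0.         504.67185098 198.43063328]
 [  0.           0.           1.        ]] [[ 0.93622461 -0.35122888  0.01103422]
 [-0.22759791 -0.63000398 -0.74249187]
 [ 0.26773619  0.6926278  -0.66976419]] [-460.33354336  167.33623651 1272.2659387 ]
tbar [(array([323. , 227.7]), 0.62)]
plunger [(array([319.2, 229.2]), 0.62), (array([457. , 300.3]), 0.28)]
tray_grip [(array([341.9, 214.4]), 0.56)]
press [(array([234.7, 128.7]), 0.68), (array([335.5, 224.4]), 0.64)]
cutter [(array([359. , 248.3]), 0.68)]
tray [(array([341.7, 213.2]), 0.69), (array([323.8, 130.6]), 0.29)]
dish [(array([401.8, 219.7]), 0.85)]
top [[440.22960462   0.         316.04101875]
 [  0.         440.22960462 212.15795317]
 [  0.           0.           1.        ]] [[ 0.01269627 -0.9996282   0.02413004]
 [-0.98084724 -0.01714125 -0.19402287]
 [ 0.19436435 -0.02120452 -0.98070019]] [ -19.35906385  513.99486872 1223.17282365]
tbar []
plunger [(array([357.5, 227.9]), 0.53)]
tray_grip [(array([325.8, 206.2]), 0.79)]
press [(array([323.3, 207.7]), 0.97)]
cutter [(array([379.8, 199.2]), 0.64)]
tray [(array([323.8, 203.6]), 0.83)]
dish [(array([345. , 153.5]), 0.87)]
```

```bash
python3 - <<'E'
import cv2
a=cv2.imread("pics/side0.png");cv2.imwrite("pics/s1.png",cv2.resize(a[150:320,220:450],None,fx=3.4,fy=3.4,interpolation=2))
a=cv2.imread("pics/top0.png");cv2.imwrite("pics/t1.png",cv2.resize(a[130:290,220:440],None,fx=3.6,fy=3.6,interpolation=2))
E
```

```text
(no output)
```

View pics/top0.png

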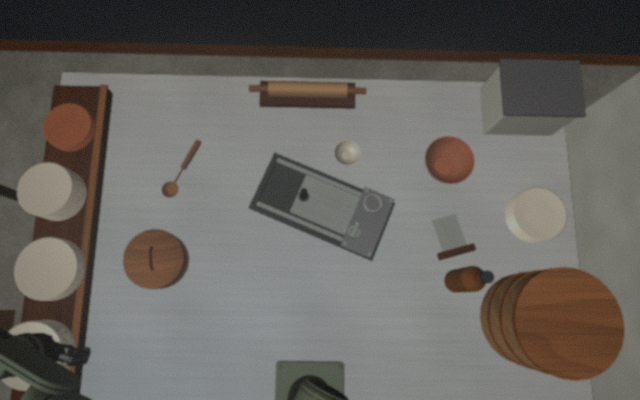

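```bash
sleep 0
```

```text
(no output)
```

View pics/side0.png

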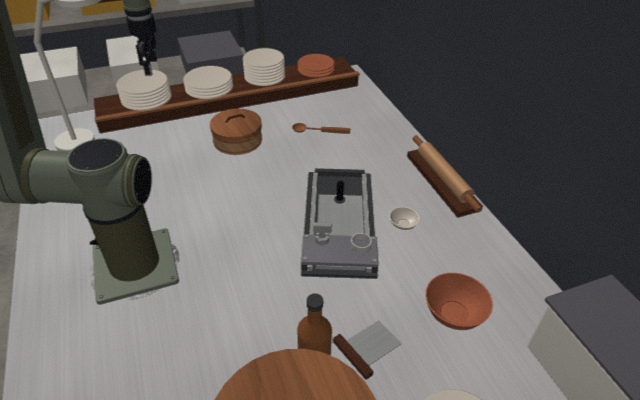

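View pics/s1.png

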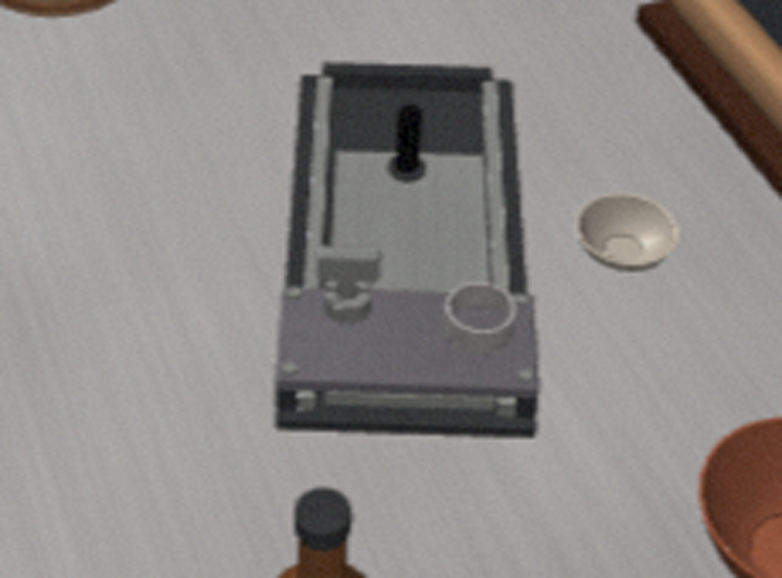

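View pics/t1.png

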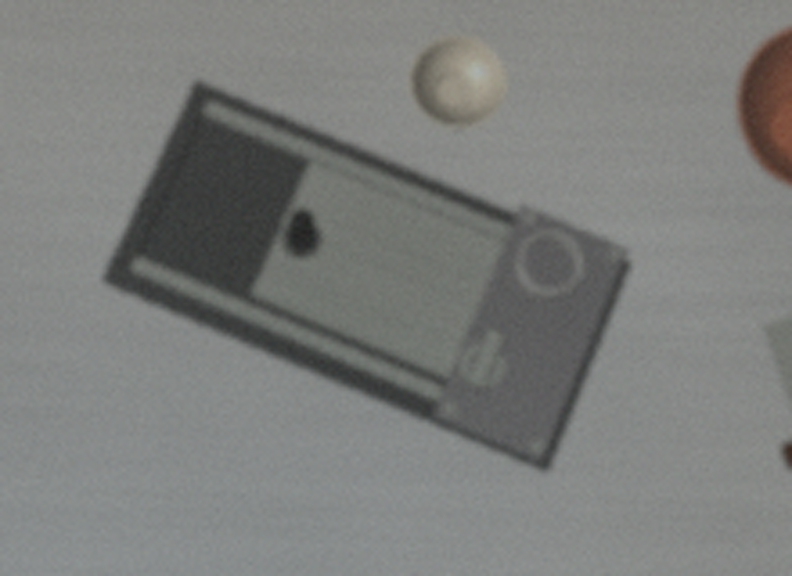

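```bash
cat > h.py <<'E'
import numpy as np
from scipy.optimize import least_squares
CAM={}
K=np.array([[504.67185098,0,317.93624431],[0,504.67185098,198.43063328],[0,0,1]])
R=np.array([[0.93622461,-0.35122888,0.01103422],[-0.22759791,-0.63000398,-0.74249187],[0.26773619,0.6926278,-0.66976419]])
CAM['side']=(K,R,np.array([-460.33354336,167.33623651,1272.2659387]))
K=np.array([[440.22960462,0,316.04101875],[0,440.22960462,212.15795317],[0,0,1]])
R=np.array([[0.01269627,-0.9996282,0.02413004],[-0.98084724,-0.01714125,-0.19402287],[0.19436435,-0.02120452,-0.98070019]])
CAM['top']=(K,R,np.array([-19.35906385,513.99486872,1223.17282365]))
def proj(c,X):
    K,R,t=CAM[c]; p=K@(R@np.asarray(X,float)+t); return p[:2]/p[2]
def tri(u,v): # u side px, v top px
    f=lambda X:np.r_[proj('side',X)-u,proj('top',X)-v]
    s=least_squares(f,[500,0,50.]); return s.x,s.fun
def onz(c,px,z):
    s=least_squares(lambda a:proj(c,[a[0],a[1],z])-px,[500,0.]); return s.x
def p2w(P,X):
    x,y,a=P; c,s=np.cos(a),np.sin(a); return np.array([x+c*X[0]-s*X[1],y+s*X[0]+c*X[1],X[2]])
E
python3 - <<'E'
from h import *
T=lambda u:np.array(u)/3.6+[220,130]
S=lambda u:np.array(u)/3.4+[220,150]
obs=[('top',T((105,282)),(-95,220,12)),('top',T((198,83)),(95,220,12)),('top',T((547,470)),(-95,-180,12)),('top',T((630,262)),(95,-180,12)),
('top',T((521,208)),(95,-75,44)),('top',T((436,412)),(-95,-75,44)),
('side',S((280,290)),(-95,-75,44)),('side',S((535,298)),(95,-75,44)),('side',S((276,380)),(-95,-170,44)),('side',S((538,388)),(95,-170,44)),
('side',S((277,430)),(-95,-180,0)),('side',S((535,436)),(95,-180,0))]
f=lambda P:np.concatenate([proj(c,p2w(P,X))-u for c,u,X in obs])
s=least_squares(f,[550,0,-.3],loss='soft_l1')
print(s.x,np.degrees(s.x[2]));print(np.round(f(s.x).reshape(-1,2),1))
for c in('top','side'):
    o=[q for q in obs if q[0]==c]
    q=least_squares(lambda P:np.concatenate([proj(c,p2w(P,X))-u for c,u,X in o]),s.x); print(c,q.x,np.abs(q.fun).max())
tb=p2w(s.x,(-45,-95,102));print('tbar',tb)
for c,g in(('side',S),('top',T)):
    k,o=(3.4,(220,150)) if c=='side' else (3.6,(220,130))
    for z in(60,76,102):
      for x in(-23,0,23): print(c,z,x,np.round((proj(c,p2w(s.x,(-45+x,-95,z)))-o)*k))
u=S((410,110));v=T((298,214))
print('post top',tri(u,v), 'tbar top',tri(S((349,252)),T((489,342))))
print(onz('side',S((410,110)),90),onz('side',S((349,250)),102))
E
```

```text
[ 5.35011203e+02 -4.94210522e+01 -3.88287644e-01] -22.24724321929284
[[-1.1 -0.1]
 [-0.9 -0.8]
 [ 0.7  0.5]
 [ 0.8  0. ]
 [ 0.1 -1.1]
 [-0.7  1.2]
 [ 0.5 -1.2]
 [-0.5 -1.5]
 [-0.3  0.5]
 [ 0.9  0.5]
 [-0.6  0.6]
 [ 0.3  1.1]]
top [ 5.35023021e+02 -5.00107278e+01 -3.88567084e-01] 1.246172696858082
side [ 5.34874317e+02 -4.91761893e+01 -3.87468456e-01] 1.5284490417174084
tbar [ 457.39367263 -120.31194695  102.        ]
side 60 -23 [317. 291.]
side 60 0 [348. 292.]
side 60 23 [379. 293.]
side 76 -23 [317. 276.]
side 76 0 [348. 277.]
side 76 23 [379. 278.]
side 102 -23 [317. 251.]
side 102 0 [349. 252.]
side 102 23 [380. 253.]
top 60 -23 [471. 393.]
top 60 0 [482. 366.]
top 60 23 [493. 340.]
top 76 -23 [473. 390.]
top 76 0 [484. 363.]
top 76 23 [495. 336.]
top 102 -23 [477. 385.]
top 102 0 [488. 358.]
top 102 23 [499. 331.]
post top (array([569.78575352,  28.09864427,  87.04601858]), array([ 0.7268658 , -0.19112237, -0.18139821,  0.75472049])) tbar top (array([ 463.45443597, -119.64680343,  101.02008795]), array([ 2.05503696, -0.4795952 , -0.51163044,  2.30635152]))
[566.14477432  24.83582664] [ 458.45199333 -118.47530301]
```

```bash
cat >> h.py <<'E'
def row(cur,tgt):
    """cur,tgt = x,y,z,yawdeg (tool down) -> delta cm / rad in tool axes"""
    y=np.radians(cur[3]); d=np.array(tgt[:3],float)-cur[:3]
    ex=np.array([np.cos(y),np.sin(y),0]); ey=np.array([np.sin(y),-np.cos(y),0])
    return np.round([d@ex/10,d@ey/10,-d[2]/10,0,0,-np.radians(tgt[3]-cur[3])],3)
def apply(cur,r):
    y=np.radians(cur[3]); ex=np.array([np.cos(y),np.sin(y),0]); ey=np.array([np.sin(y),-np.cos(y),0])
    p=np.array(cur[:3])+10*(r[0]*ex+r[1]*ey+r[2]*np.array([0,0,-1])); return [*p,cur[3]-np.degrees(r[5])]
E
python3 - <<'E'
from h import *
c=[156.592,553.269,250.282,164.198]
print(row(c,[430,280,220,164.2]),row(c,[457.4,-120.3,180,157.75]))
b=onz('top',(465,285),0);print('bottle',b,'steamer',onz('top',(155,262),98))
E
```

```text
[-33.749 -18.849   3.028   0.      0.     -0.   ] [-47.286 -56.62    7.028   0.      0.      0.113]
bottle [ 313.7034087  -453.30912496] steamer [360.12320749 422.35674779]
```

Emit:
carry_out(deltas="-33.7 -18.8 2 0 0 0 0;-33.7 -18.8 2 0 0 0 0;-33.7 -18.8 2 0 0 0 0;-33.7 -18.8 2 0 0 0 0;-33.7 -18.8 2 0 0 0 0;-33.7 -18.8 2 0 0 0 0;-33.7 -18.8 2 0 0 0 0;-33.7 -18.8 2 0 0 0 0;-47.286 -56.62 7.028 0 0 0.113 0;-47.286 -56.62 7.028 0 0 0.113 0;-47.286 -56.62 7.028 0 0 0.113 0;-47.286 -56.62 7.028 0 0 0.113 0")

```text
t: 2.0
tcp_pos: [443.4, 80.8, 205.5]
ee_rot: [180.0, 0.1, 157.7]
contact_force: [1.6, 0.2, 0.2]
finger_gap: 0.503
```

```bash
python3 - <<'E'
from h import *
from station import ctrl
s=ctrl.get_state();print(s['tcp_pos'],s['ee_rot'],s['qvel'],s['t'])
c=[*s['tcp_pos'],s['ee_rot'][2]]
print(row(c,[457.4,-120.3,150,157.75]))
E
```

```text
[443.36592391  80.77377692 205.51366637] [1.79980090e+02 5.75591850e-02 1.57745852e+02] [-6.40464110e+01 -6.40418273e+00  1.35801452e+01 -5.17925383e-02
 -8.36024920e+00 -6.29766926e+01] 2.0
[ -8.914 -18.078   5.551   0.      0.     -0.   ]
```

Emit:
carry_out(deltas="-3 -6 1.5 0 0 0 0;-6 -13 3.5 0 0 0 0;-8 -16.5 4.5 0 0 0 0;-8 -16.5 4.5 0 0 0 0;-8 -16.5 4.5 0 0 0 0;-8 -16.5 4.5 0 0 0 0;-8 -16.5 4.5 0 0 0 0;-8 -16.5 4.5 0 0 0 0")

```text
t: 2.8
tcp_pos: [455.0, -99.2, 160.8]
ee_rot: [180.0, 0.0, 157.8]
contact_force: [-0.0, 0.4, -0.3]
finger_gap: 0.501
```

```bash
python3 - <<'E'
from h import *
from station import ctrl
s=ctrl.get_state();print(s['tcp_pos'],s['ee_rot'],s['qvel'],s['t'],s['contact_force'],s['moment'])
c=[*s['tcp_pos'],s['ee_rot'][2]]
print(row(c,[457.4,-120.3,91,157.75]))
E
```

```text
[455.03138024 -99.18024521 160.82535718] [1.79986794e+02 3.13069195e-02 1.57839997e+02] [ 0.12308859 -0.06118047 -0.0776688  -0.26058191 -0.07777429 -0.0486767 ] 2.8 [-0.01966954  0.43415819 -0.30536426] [ 0.06834019 -0.00683529  0.04773128]
[-1.016e+00 -1.867e+00  6.983e+00  0.000e+00  0.000e+00  2.000e-03]
```

Emit:
carry_out(deltas="-1 -1.9 1 0 0 0 0;-1 -1.9 3 0 0 0 0;-1 -1.9 3.5 0 0 0 0;-1 -1.9 3.5 0 0 0 -0.3;-1 -1.9 3.5 0 0 0 -0.3")

```text
t: 3.3
tcp_pos: [457.3, -121.1, 126.0]
ee_rot: [180.0, 0.0, 157.8]
contact_force: [0.0, -0.7, -0.1]
finger_gap: 0.353
```

```bash
cat > look.py <<'E'
import sys,cv2
from h import *
from station import ctrl
n=sys.argv[1]
s=ctrl.get_state();print(s['tcp_pos'],s['ee_rot'],s['t'],s['contact_force'],s['moment'],s['finger_gap'])
x=proj('side',[457,-120,90]);x=(int(x[0]),int(x[1]))
if len(sys.argv)>3:
    x=tuple(int(v) for v in proj('side',eval(sys.argv[3])))
a=ctrl.capture("side")["img"][:,:,::-1];a=a[x[1]-50:x[1]+50,x[0]-60:x[0]+60]
if 'b' in sys.argv[2]:
    q=ctrl.capture("top")["img"][:,:,::-1];x=proj('top',[457,-120,90] if len(sys.argv)<4 else eval(sys.argv[3]));x=(int(x[0]),int(x[1]));q=q[x[1]-50:x[1]+50,x[0]-60:x[0]+60]
    a=np.vstack([a,q]); k=3
else: k=6
cv2.imwrite(f"pics/{n}.png",cv2.resize(a,None,fx=k,fy=k,interpolation=2))
E
python3 look.py l1 b
```

```text
[ 457.25816783 -121.12528805  126.02254565] [1.79999186e+02 3.82759221e-02 1.57803712e+02] 3.3 [ 0.04591728 -0.66737868 -0.0803548 ] [ 0.0225129   0.02528777 -0.03546963] 0.3534001256303043
```

View pics/l1.png

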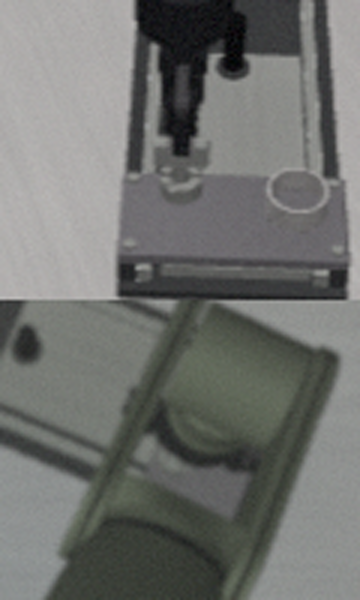

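The side view shows the fingers (col ~181) above the T-bar (cols 157–208), centred. Descend.

Emit:
carry_out(deltas="0 0 1 0 0 0 -0.3;0 0 2 0 0 0 -0.3;0 0 3 0 0 0 -0.3;0 0 3.4 0 0 0 -0.3;0 0 3.4 0 0 0 -0.3;0 0 3.4 0 0 0 -0.3")

```text
t: 4.0
tcp_pos: [456.9, -121.8, 91.3]
ee_rot: [180.0, -0.0, 157.7]
contact_force: [0.3, 0.8, -0.5]
finger_gap: 0.351
```

```bash
python3 look.py l2 s
```

```text
[ 456.87028672 -121.80119195   91.25070385] [ 1.79999435e+02 -2.10993311e-02  1.57718844e+02] 4.0 [ 0.30204816  0.77171209 -0.46119521] [0.02043108 0.02505444 0.02417871] 0.3513153593680481
```

View pics/l2.png

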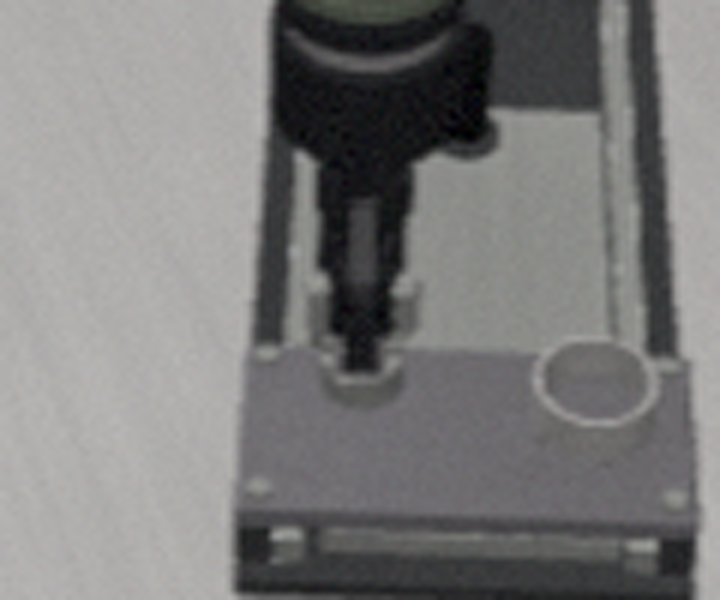

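Emit:
carry_out(deltas="0 0.12 0 0 0 0 -0.5;0 0.12 0 0 0 0 -0.6;0 0.12 0 0 0 0 -0.65;0 0.12 0 0 0 0 -0.65")

```text
t: 4.45
tcp_pos: [458.4, -119.3, 91.9]
ee_rot: [179.8, 0.1, 157.7]
contact_force: [3.4, 5.8, 0.4]
finger_gap: 0.177
```

Emit:
carry_out(deltas="0 0.13 0 0 0 0 -0.65;0 0.15 0 0 0 0 -0.65;0 0.15 0 0 0 0 -0.65")

```text
t: 4.75
tcp_pos: [458.4, -119.1, 91.9]
ee_rot: [180.0, 0.1, 157.7]
contact_force: [1.7, 2.9, 3.0]
finger_gap: 0.175
```

Emit:
carry_out(deltas="0 0.1 0 0 0 0 -0.7;0 0.1 0 0 0 0 -0.8;0 0.1 0 0 0 0 -1;0 0.1 0 0 0 0 -1;0 0.1 0 0 0 0 -1")

```text
t: 5.25
tcp_pos: [458.6, -118.7, 92.0]
ee_rot: [-180.0, 0.0, 157.7]
contact_force: [-0.4, 2.3, 5.4]
finger_gap: 0.154
```

```bash
python3 look.py l3 s
```

```text
[ 458.58923221 -118.66736523   92.03079775] [-1.79983733e+02  4.52816613e-02  1.57722018e+02] 5.25 [-0.3636714   2.26532548  5.37407901] [ 0.22976987  0.06474048 -0.04599896] 0.1537889299564729
```

View pics/l3.png

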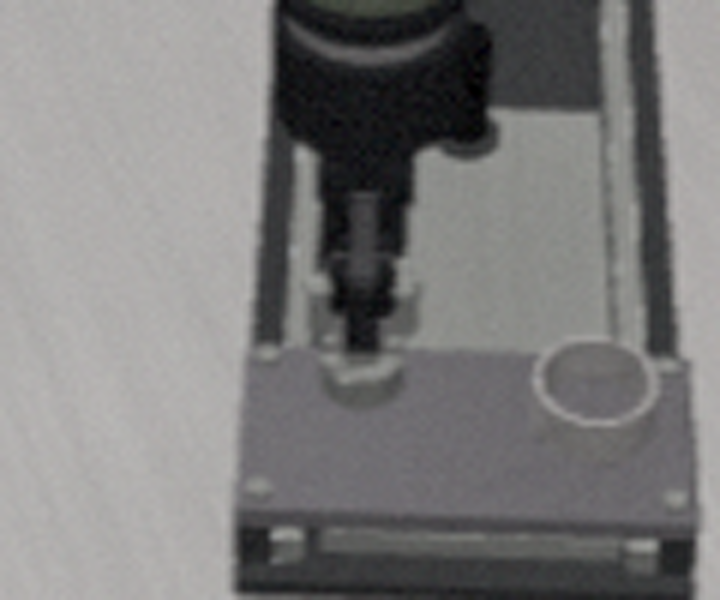

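Emit:
carry_out(deltas="0 0 -0.15 0 0 0 -1;0 0 -0.3 0 0 0 -1;0 0 -0.45 0 0 0 -1;0 0 -0.6 0 0 0 -1;0 0 -0.6 0 0 0 -1")

```text
t: 5.8
tcp_pos: [458.5, -118.6, 97.2]
ee_rot: [-180.0, 0.0, 157.7]
contact_force: [4.3, -1.3, -7.3]
finger_gap: 0.151
```

Emit:
carry_out(deltas="0 0 -0.15 0 0 0 -1;0 0 -0.25 0 0 0 -1;0 0 -0.25 0 0 0 -1")

```text
t: 6.1
tcp_pos: [458.5, -118.6, 99.7]
ee_rot: [-180.0, 0.0, 157.7]
contact_force: [5.3, -1.7, -7.5]
finger_gap: 0.153
```

Emit:
carry_out(deltas="-0.03 0 -0.05 0 0 0 -1;-0.05 0 -0.1 0 0 0 -1;-0.05 0 -0.1 0 0 0 -1")

```text
t: 6.4
tcp_pos: [458.5, -118.6, 100.6]
ee_rot: [-180.0, -0.0, 157.7]
contact_force: [4.7, -2.0, -7.9]
finger_gap: 0.15
```

Emit:
carry_out(deltas="0 0 -0.05 0 0 0 -1;0 0 -0.1 0 0 0 -1;0 0 -0.1 0 0 0 -1")

```text
t: 6.7
tcp_pos: [458.5, -118.6, 101.9]
ee_rot: [-180.0, -0.0, 157.7]
contact_force: [2.8, -1.7, -9.1]
finger_gap: 0.15
```

Emit:
carry_out(deltas="0 0 -0.05 0 0 0 -1;0 0 -0.1 0 0 0 -1;0 0 -0.1 0 0 0 -1")

```text
t: 7.0
tcp_pos: [458.5, -118.6, 102.9]
ee_rot: [-180.0, -0.0, 157.7]
contact_force: [3.9, -2.2, -8.3]
finger_gap: 0.152
```

Emit:
carry_out(deltas="0 0 -0.05 0 0 0 -1;0 0 -0.1 0 0 0 -1;0 0 -0.1 0 0 0 -1")

```text
t: 7.3
tcp_pos: [458.5, -118.6, 103.9]
ee_rot: [-180.0, -0.0, 157.7]
contact_force: [2.5, -3.3, -9.1]
finger_gap: 0.155
```

Emit:
carry_out(deltas="0 0 -0.05 0 0 0 -1;0 0 -0.1 0 0 0 -1;0 0 -0.1 0 0 0 -1")

```text
t: 7.6
tcp_pos: [458.6, -118.6, 104.9]
ee_rot: [-180.0, -0.0, 157.7]
contact_force: [2.8, -2.9, -8.7]
finger_gap: 0.155
```

Emit:
carry_out(deltas="0 0 -0.05 0 0 0 -1;0 0 -0.1 0 0 0 -1;0 0 -0.1 0 0 0 -1")

```text
t: 7.9
tcp_pos: [458.5, -118.5, 105.9]
ee_rot: [-180.0, -0.0, 157.7]
contact_force: [1.1, -3.1, -9.3]
finger_gap: 0.15
```

Pull ≈ 13.9 mm, still following the spring line.

Emit:
carry_out(deltas="0 0 -0.05 0 0 0 -1;0 0 -0.1 0 0 0 -1;0 0 -0.1 0 0 0 -1")

```text
t: 8.2
tcp_pos: [458.6, -118.5, 106.9]
ee_rot: [-180.0, -0.0, 157.7]
contact_force: [2.0, -4.3, -10.1]
finger_gap: 0.153
```

Emit:
carry_out(deltas="0 0 -0.05 0 0 0 -1;0 0 -0.1 0 0 0 -1;0 0 -0.1 0 0 0 -1")

```text
t: 8.5
tcp_pos: [458.6, -118.5, 107.9]
ee_rot: [-180.0, -0.0, 157.7]
contact_force: [1.5, -3.5, -10.0]
finger_gap: 0.145
```

Emit:
carry_out(deltas="0 0 -0.05 0 0 0 -1;0 0 -0.1 0 0 0 -1;0 0 -0.1 0 0 0 -1")

```text
t: 8.8
tcp_pos: [458.6, -118.5, 108.9]
ee_rot: [-180.0, -0.0, 157.7]
contact_force: [1.4, -4.9, -10.9]
finger_gap: 0.155
```

Emit:
carry_out(deltas="0 -0.03 -0.05 0 0 0 -1;0 -0.05 -0.1 0 0 0 -1;0 -0.05 -0.1 0 0 0 -1")

```text
t: 9.1
tcp_pos: [458.5, -118.6, 109.5]
ee_rot: [180.0, -0.0, 157.7]
contact_force: [3.4, -3.1, -14.8]
finger_gap: 0.156
```

Emit:
carry_out(deltas="0 0 -0.05 0 0 0 -1;0 0 -0.1 0 0 0 -1;0 0 -0.1 0 0 0 -1")

```text
t: 9.4
tcp_pos: [458.5, -118.6, 109.5]
ee_rot: [180.0, -0.0, 157.7]
contact_force: [6.8, -3.1, -22.4]
finger_gap: 0.156
```

Emit:
carry_out(deltas="-0.03 0 0.1 0 0 0 -1;-0.05 0 0.2 0 0 0 -1;-0.05 0 0.21 0 0 0 -1;-0.05 0 0.21 0 0 0 -1")

```text
t: 9.8
tcp_pos: [458.6, -118.6, 108.8]
ee_rot: [180.0, -0.1, 157.7]
contact_force: [0.3, -0.2, -10.3]
finger_gap: 0.152
```

Emit:
carry_out(deltas="0 0 0 0 0 -0.04 -1;0 0 0 0 0 -0.08 -1;0 0 0 0 0 -0.08 -1")

```text
t: 10.1
tcp_pos: [458.6, -118.6, 108.8]
ee_rot: [180.0, -0.1, 162.3]
contact_force: [-0.2, 1.6, -9.6]
finger_gap: 0.151
```

```bash
python3 look.py l4 s
```

```text
[ 458.60623465 -118.6488704   108.82665388] [ 1.79961505e+02 -6.62240383e-02  1.62306049e+02] 10.1 [-0.24130168  1.59840131 -9.61870293] [-0.00524187 -0.12606648 -0.03684626] 0.1505817176380286
```

Emit:
carry_out(deltas="0 0 0 0 0 -0.05 -1;0 0 0 0 0 -0.1 -1;0 0 0 0 0 -0.15 -1;0 0 0 0 0 -0.15 -1")

```text
t: 10.55
tcp_pos: [458.6, -118.7, 108.7]
ee_rot: [180.0, -0.1, 170.9]
contact_force: [-0.8, 1.2, -10.1]
finger_gap: 0.151
```

```bash
python3 look.py l5 s
```

```text
[ 458.59518994 -118.66068097  108.69302458] [ 1.79950012e+02 -6.40730080e-02  1.70857640e+02] 10.55 [ -0.76032267   1.20799029 -10.14756306] [ 0.06658243 -0.11642771  0.01418573] 0.15104335136540722
```

Emit:
carry_out(deltas="0 0 0 0 0 -0.08 -1;0 0 0 0 0 -0.16 -1;0 0 0 0 0 -0.24 -1;0 0 0 0 0 -0.32 -1;0 0 0 0 0 -0.4 -1;0 0 0 0 0 -0.4 -1")

```text
t: 11.2
tcp_pos: [458.6, -118.6, 108.7]
ee_rot: [179.9, -0.0, -166.3]
contact_force: [-0.9, 2.7, -9.7]
finger_gap: 0.153
```

Emit:
carry_out(deltas="0 0 0 0 0 -0.08 -1;0 0 0 0 0 -0.16 -1;0 0 0 0 0 -0.24 -1;0 0 0 0 0 -0.32 -1;0 0 0 0 0 -0.38 -1;0 0 0 0 0 -0.418 -1;0 0 0 0 0 -0.418 -1")

```text
t: 11.9
tcp_pos: [458.6, -118.6, 108.6]
ee_rot: [179.9, -0.0, -142.4]
contact_force: [-0.7, 2.6, -10.1]
finger_gap: 0.153
```

```bash
python3 look.py l6 b
```

```text
[ 458.62035972 -118.62416671  108.64741254] [ 1.79914408e+02 -1.86414789e-03 -1.42367181e+02] 11.9 [ -0.73083304   2.58867718 -10.08685673] [ 0.36819848 -0.04720554  0.03302439] 0.15325434761784149
```

View pics/l6.png

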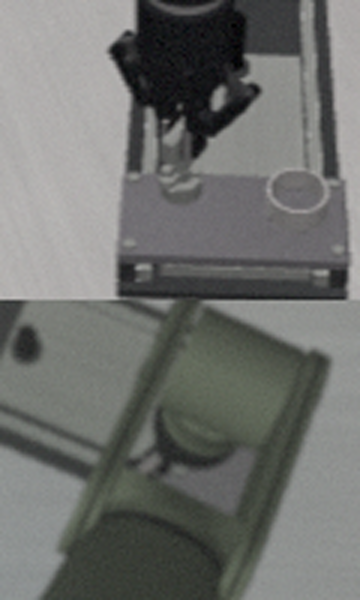

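The picture shows the T-bar turned with the gripper (side col ~178), cutter untouched. Lower into the notch.

Emit:
carry_out(deltas="0 0 0.06 0 0 0 -1;0 0 0.12 0 0 0 -1;0 0 0.18 0 0 0 -1;0 0 0.24 0 0 0 -1;0 0 0.24 0 0 0 -1")

```text
t: 12.5
tcp_pos: [458.6, -118.7, 106.2]
ee_rot: [179.9, -0.0, -142.3]
contact_force: [-2.1, 4.6, -9.7]
finger_gap: 0.155
```

Emit:
carry_out(deltas="0 0 0.06 0 0 0 -1;0 0 0.12 0 0 0 -1;0 0 0.16 0 0 0 -1;0 0 0.16 0 0 0 -1")

```text
t: 12.9
tcp_pos: [458.6, -118.7, 104.7]
ee_rot: [179.9, -0.0, -142.2]
contact_force: [-2.0, 5.7, -8.1]
finger_gap: 0.156
```

```bash
python3 look.py l7 s
```

```text
[ 458.63938283 -118.65934327  104.71889265] [ 1.79912360e+02 -8.94642855e-03 -1.42247353e+02] 12.9 [-2.00752653  5.71033762 -8.07774357] [ 0.75099037  0.12709382 -0.02812105] 0.15591510900418346
```

Emit:
carry_out(deltas="0 0 0.05 0 0 0 -1;0 0 0.1 0 0 0 -1;0 0 0.1 0 0 0 -1")

```text
t: 13.25
tcp_pos: [458.6, -118.7, 104.4]
ee_rot: [179.9, -0.0, -142.2]
contact_force: [-3.4, 6.0, -3.9]
finger_gap: 0.151
```

```bash
python3 look.py l8 s
```

```text
[ 458.64458615 -118.68487126  104.37605258] [ 1.79904056e+02 -1.95227831e-02 -1.42241954e+02] 13.25 [-3.4383672   6.02112312 -3.91209727] [0.95604927 0.4799409  0.01652217] 0.1512365407640498
```

Emit:
carry_out(deltas="0 0.04 0.03 0 0 0 -1;-0.01 0.08 0.05 0 0 0 -1;-0.01 0.08 0.05 0 0 0 -1")

```text
t: 13.6
tcp_pos: [458.7, -118.6, 104.3]
ee_rot: [-180.0, -0.0, -142.2]
contact_force: [-4.3, 4.8, -2.0]
finger_gap: 0.155
```

```bash
python3 look.py l9 s
```

```text
[ 458.66460632 -118.63900302  104.3475624 ] [-1.79994992e+02 -2.25012519e-02 -1.42234607e+02] 13.6 [-4.2935815   4.81484309 -2.03686131] [ 0.78518969  0.56197294 -0.03031236] 0.15455498462230946
```

Emit:
carry_out(deltas="-0.03 0.04 0.04 0 0 0 -1;-0.03 0.06 0.04 0 0 0 -0.6;-0.03 0.06 0.04 0 0 0 -0.45;-0.03 0.06 0.04 0 0 0 -0.35;-0.03 0.06 0.04 0 0 0 -0.35")

```text
t: 14.15
tcp_pos: [459.9, -118.8, 104.2]
ee_rot: [-179.8, 0.1, -142.2]
contact_force: [0.1, -1.0, -0.8]
finger_gap: 0.326
```

```bash
python3 look.py l10 s
```

```text
[ 459.91891237 -118.82013213  104.15282869] [-1.79802732e+02  7.42781800e-02 -1.42241788e+02] 14.15 [ 0.09846392 -0.99137215 -0.83701499] [-0.06371682  0.04156535  0.04360037] 0.3257550279487851
```

View pics/l10.png

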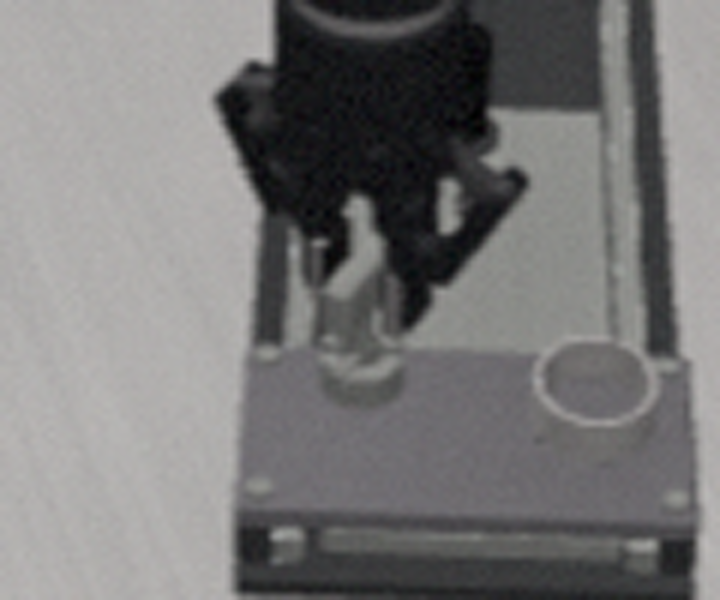

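Emit:
carry_out(deltas="0 0 -1 0 0 0 -0.35;0 0 -3 0 0 0 -0.35;0 0 -6 0 0 0 -0.2;0 0 -6.5 0 0 0 0;0 0 -6.5 0 0 0 0")

```text
t: 14.7
tcp_pos: [459.7, -118.4, 169.8]
ee_rot: [-179.8, 0.1, -142.2]
contact_force: [-0.0, 0.5, -0.5]
finger_gap: 0.501
```

```bash
python3 look.py l11 s; python3 - <<'E'
from h import *
from station import ctrl
s=ctrl.get_state();c=[*s['tcp_pos'],s['ee_rot'][2]+360]
print(row(c,[566,27,145,157.75]))
E
```

```text
[ 459.7392446  -118.39744201  169.76946796] [-1.79780286e+02  1.09392858e-01 -1.42227678e+02] 14.7 [-0.03002108  0.46259453 -0.45306322] [-0.0201105  -0.00734885 -0.05708444] 0.5011103363851662
[-17.361   4.884   2.334   0.      0.      1.048]
```

View pics/l11.png

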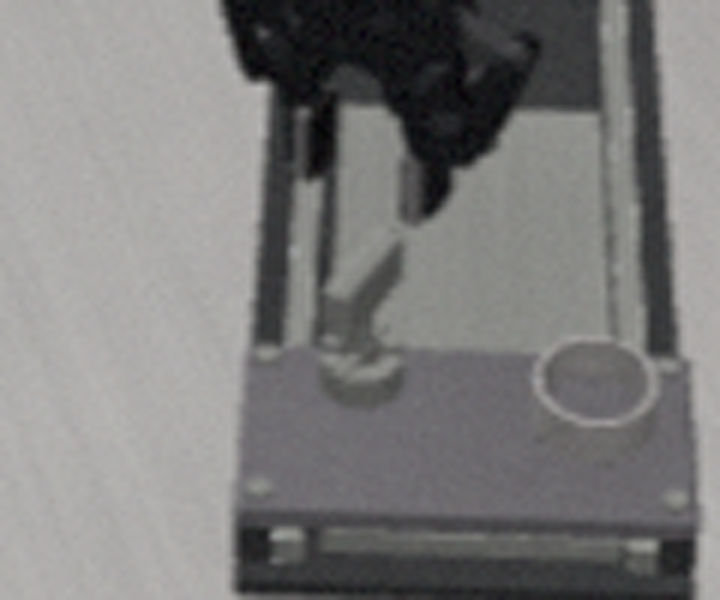

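The plunger stands parked (T-bar turned, side crop col ~365, row ~280). On to the post.

Emit:
carry_out(deltas="-4 1.2 0 0 0 0.13 0;-8 2.4 0 0 0 0.26 0;-12 3.6 0 0 0 0.39 0;-15 4.3 0.5 0 0 0.52 0;-17.4 4.9 1 0 0 0.65 0;-17.4 4.9 2 0 0 0.78 0;-17.4 4.9 2.3 0 0 0.91 0;-17.4 4.9 2.3 0 0 1.048 0;-17.4 4.9 2.3 0 0 1.048 0;-17.4 4.9 2.3 0 0 1.048 0")

```text
t: 15.75
tcp_pos: [565.2, 27.5, 143.7]
ee_rot: [-180.0, -0.1, 157.9]
contact_force: [-0.1, 0.3, -0.5]
finger_gap: 0.498
```

```bash
python3 look.py l12 b "[566,27,90]"
```

```text
[565.20544012  27.52884236 143.70254149] [-1.79959420e+02 -1.26804060e-01  1.57885656e+02] 15.75 [-0.06898297  0.25598327 -0.48024414] [0.03171062 0.00907672 0.00595412] 0.4979862842583779
```

View pics/l12.png

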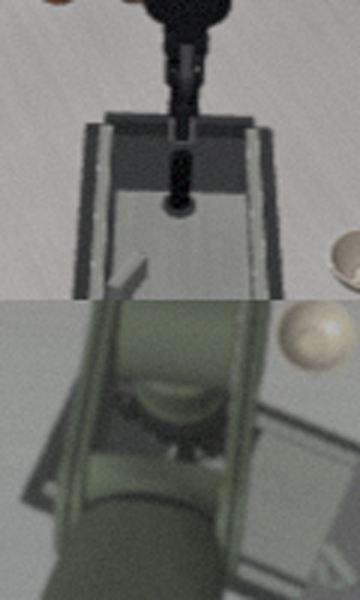

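```bash
python3 - <<'E'
from h import *
S=lambda u:np.array(u)/3.4+[220,150]
P=[535.0,-49.4,-.3883]
def w2p(X):
    c,s=np.cos(P[2]),np.sin(P[2]);d=np.array(X[:2])-P[:2];return c*d[0]+s*d[1],-s*d[0]+c*d[1]
o=np.array([int(v) for v in proj('side',[566,27,90])])-[60,50]
for px,z in((S((408,168)),26),(S((410,110)),90),(o+np.array([180,207])/3,27),(o+np.array([181,153])/3,90)):
    w=onz('side',px,z);print(w,w2p(w))
T=lambda u:np.array(u)/3.6+[220,130]
for px,z in((T((297,216)),90),(T((306,244)),27)):
    w=onz('top',px,z);print('top',w,w2p(w))
E
```

```text
[567.49300363  25.55836679] (np.float64(1.6936297896332029), np.float64(81.68037496638416))
[566.14477432  24.83582664] (np.float64(0.7193356152604018), np.float64(80.50116446488398))
[566.09125246  22.26715305] (np.float64(1.6423379259850073), np.float64(78.10345402818128))
[566.05982745  26.45607993] (np.float64(0.02725965014603915), np.float64(81.96863424304844))
top [569.62206145  28.35090394] (np.float64(2.606889957017131), np.float64(85.0711133557354))
top [561.79560078  21.17359144] (np.float64(-1.9194804559076921), np.float64(75.46490326203295))
```

Emit:
carry_out(deltas="0 -0.2 1 0 0 0 0.2;0 -0.2 2.5 0 0 0 0.2;0 -0.2 4 0 0 0 0.2;0 -0.2 5 0 0 0 0.2;0 -0.2 6 0 0 0 0.2;0 -0.2 6.8 0 0 0 0.2;0 -0.2 6.8 0 0 0 0.2")

```text
t: 16.55
tcp_pos: [564.2, 25.7, 75.3]
ee_rot: [-180.0, -0.2, 157.7]
contact_force: [-0.1, 0.2, -0.5]
finger_gap: 0.594
```

Emit:
carry_out(deltas="0 0 0 0 0 0 -0.2;0 0 0 0 0 0 -0.4;0 0 0 0 0 0 -0.5;0 0 0 0 0 0 -0.5")

```text
t: 16.95
tcp_pos: [565.9, 25.7, 77.7]
ee_rot: [180.0, 0.1, 157.7]
contact_force: [0.5, 0.3, 0.8]
finger_gap: 0.251
```

```bash
python3 look.py l13 s "[566,27,75]"
```

```text
[565.90989077  25.65057199  77.66830448] [1.79965439e+02 8.82452060e-02 1.57724013e+02] 16.95 [0.53912907 0.32455169 0.82594405] [ 0.09798217 -0.06665648 -0.03221294] 0.250702804468471
```

View pics/l13.png

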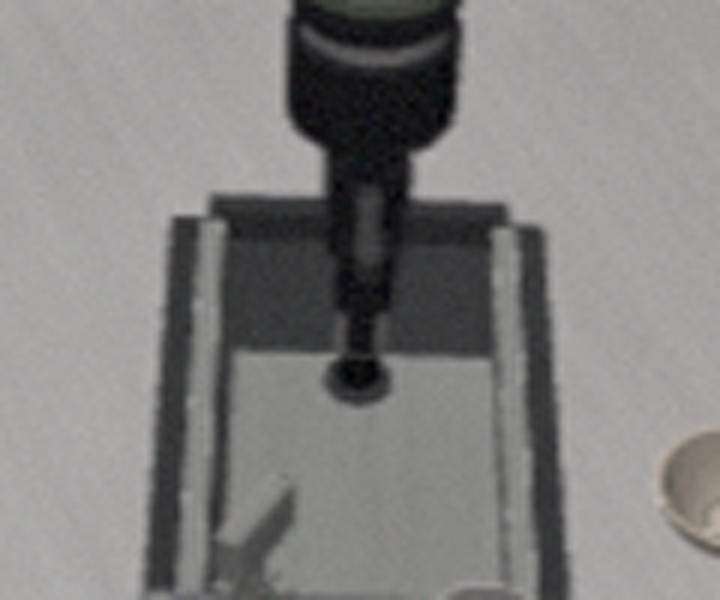

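Fingers bracket the post (col ~360). Close fully.

Emit:
carry_out(deltas="0 0 0 0 0 0 -0.6;0 0 0 0 0 0 -1;0 0 0 0 0 0 -1;0 0 0 0 0 0 -1")

```text
t: 17.4
tcp_pos: [565.9, 25.8, 77.8]
ee_rot: [180.0, 0.1, 157.7]
contact_force: [-0.5, 1.7, 6.6]
finger_gap: 0.218
```

Emit:
carry_out(deltas="0 0.2 0 0 0 0 -1;0 0.5 0 0 0 0 -1;0 0.8 0 0 0 0 -1;0 1.1 0 0 0 0 -1;0 1.4 0 0 0 0 -1;0 1.4 0 0 0 0 -1")

```text
t: 18.0
tcp_pos: [570.9, 37.9, 77.8]
ee_rot: [-179.9, 0.1, 157.7]
contact_force: [-1.2, -1.2, 6.3]
finger_gap: 0.219
```

```bash
python3 look.py l14 s "[566,27,75]"
```

```text
[570.90865179  37.93879542  77.76938002] [-1.79934367e+02  5.59281740e-02  1.57742282e+02] 18.0 [-1.21450601 -1.18373033  6.32302301] [-0.13299633  0.25963385 -0.00986185] 0.21931524741180924
```

View pics/l14.png

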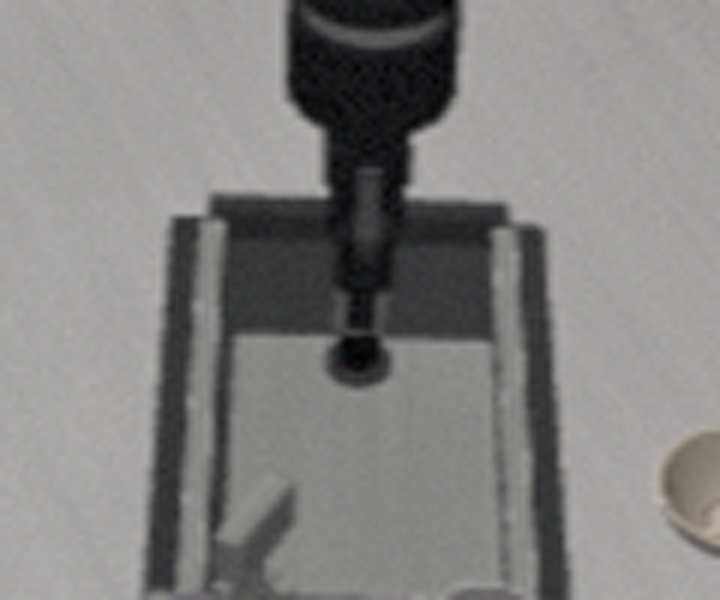

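Emit:
carry_out(deltas="0 0.3 -0.08 0 0 0 -1;0 0.7 -0.08 0 0 0 -1;0 1.1 -0.08 0 0 0 -1;0 1.5 -0.08 0 0 0 -1;0 1.9 -0.08 0 0 0 -1;0 2.3 -0.08 0 0 0 -1;0 2.7 -0.08 0 0 0 -1;0 3.1 -0.08 0 0 0 -1;0 3.4 -0.08 0 0 0 -1;0 3.6 -0.08 0 0 0 -1;0 3.7 -0.08 0 0 0 -1;0 3.7 -0.08 0 0 0 -1")

```text
t: 19.25
tcp_pos: [585.4, 73.2, 77.8]
ee_rot: [180.0, 0.1, 157.7]
contact_force: [3.5, -3.1, 0.6]
finger_gap: 0.214
```

Emit:
carry_out(deltas="0 0.3 0 0 0 0 -1;0 0.7 0 0 0 0 -1;0 1.1 0 0 0 0 -1;0 1.5 0 0 0 0 -1;0 1.9 0 0 0 0 -1;0 2.3 0 0 0 0 -1;0 2.7 0 0 0 0 -1;0 3 0 0 0 0 -1;0 3.3 0 0 0 0 -1;0 3.5 0 0 0 0 -1;0 3.5 0 0 0 0 -1")

```text
t: 20.35
tcp_pos: [598.7, 105.4, 77.8]
ee_rot: [180.0, 0.1, 157.7]
contact_force: [3.9, -3.0, 0.8]
finger_gap: 0.21
```

Emit:
carry_out(deltas="0 0.2 0 0 0 0 -1;0 0.4 0 0 0 0 -1;0 0.6 0 0 0 0 -1;0 0.8 0 0 0 0 -1;0 0.95 0 0 0 0 -1;0 0.95 0 0 0 0 -1")

```text
t: 20.95
tcp_pos: [602.3, 114.1, 77.9]
ee_rot: [180.0, 0.1, 157.7]
contact_force: [4.1, -4.1, 0.1]
finger_gap: 0.215
```

Emit:
carry_out(deltas="0 0.05 0 0 0 0 -1;0 0.1 0 0 0 0 -1;0 0.15 0 0 0 0 -1;0 0.2 0 0 0 0 -1;0 0.2 0 0 0 0 -1")

```text
t: 21.45
tcp_pos: [603.0, 115.7, 77.8]
ee_rot: [180.0, 0.1, 157.7]
contact_force: [4.5, -4.5, -0.2]
finger_gap: 0.223
```

Emit:
carry_out(deltas="0 0.05 0 0 0 0 -1;0 0.1 0 0 0 0 -1;0 0.1 0 0 0 0 -1")

```text
t: 21.75
tcp_pos: [603.3, 116.6, 77.8]
ee_rot: [180.0, 0.1, 157.7]
contact_force: [4.3, -5.6, 0.4]
finger_gap: 0.214
```

Emit:
carry_out(deltas="0 0.05 0 0 0 0 -1;0 0.1 0 0 0 0 -1;0 0.1 0 0 0 0 -1")

```text
t: 22.05
tcp_pos: [603.7, 117.5, 77.9]
ee_rot: [180.0, 0.1, 157.7]
contact_force: [2.9, -4.9, 0.4]
finger_gap: 0.22
```

Emit:
carry_out(deltas="0 0.05 0 0 0 0 -1;0 0.08 0 0 0 0 -1;0 0.08 0 0 0 0 -1")

```text
t: 22.35
tcp_pos: [604.0, 118.3, 77.8]
ee_rot: [180.0, 0.1, 157.7]
contact_force: [4.6, -4.3, 1.0]
finger_gap: 0.219
```

Emit:
carry_out(deltas="0 0.05 0 0 0 0 -1;0 0.08 0 0 0 0 -1;0 0.08 0 0 0 0 -1")

```text
t: 22.65
tcp_pos: [604.2, 118.8, 77.8]
ee_rot: [-180.0, 0.1, 157.7]
contact_force: [3.2, -5.5, 1.4]
finger_gap: 0.217
```

Emit:
carry_out(deltas="0 0.05 0 0 0 0 -1;0 0.08 0 0 0 0 -1;0 0.08 0 0 0 0 -1")

```text
t: 22.95
tcp_pos: [604.2, 118.9, 77.8]
ee_rot: [-179.9, 0.1, 157.7]
contact_force: [2.3, -6.5, 1.5]
finger_gap: 0.212
```

Emit:
carry_out(deltas="0 0.03 0 0 0 0 -1;0 0.05 0 0 0 0 -1;0 0.05 0 0 0 0 -1")

```text
t: 23.25
tcp_pos: [604.2, 118.9, 77.8]
ee_rot: [-179.9, 0.1, 157.7]
contact_force: [1.9, -8.6, 1.6]
finger_gap: 0.214
```

```bash
python3 look.py l15 s "[585,70,75]"
```

```text
[604.21699011 118.89405551  77.79803538] [-1.79865506e+02  5.02988335e-02  1.57719145e+02] 23.25 [ 1.86729216 -8.59252997  1.57342597] [-1.11983017 -0.39666069 -0.01247158] 0.21415448022728248
```

View pics/l15.png

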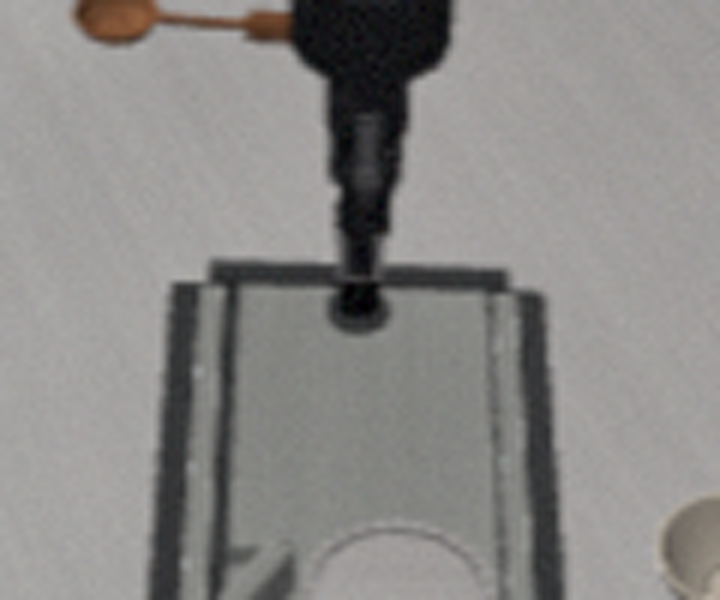

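Emit:
carry_out(deltas="0 0 0 0 0 0 -0.5;0 0 0 0 0 0 -0.3;0 0 0 0 0 0 0;0 0 0 0 0 0 0.2;0 0 0 0 0 0 0.2")

```text
t: 23.8
tcp_pos: [603.7, 121.0, 77.5]
ee_rot: [180.0, -0.1, 157.8]
contact_force: [-0.2, -0.1, -0.2]
finger_gap: 0.603
```

Emit:
carry_out(deltas="0 0 -1 0 0 0 0.2;0 0 -3 0 0 0 0.2;0 0 -6 0 0 0 0.2;0 0 -9 0 0 0 0.2;0 0 -12 0 0 0 0.2;0 0 -12 0 0 0 0.2")

```text
t: 24.4
tcp_pos: [607.8, 120.8, 204.7]
ee_rot: [179.7, 0.6, 157.7]
contact_force: [-0.4, -0.0, 0.2]
finger_gap: 0.597
```

Emit:
carry_out(deltas="0 4 0 0 0 0 0.2;0 8 0 0 0 0 0.2;0 12 0 0 0 0 0.2;0 12 0 0 0 0 0.2;0 12 0 0 0 0 0.2")

```text
t: 24.9
tcp_pos: [649.0, 232.2, 196.8]
ee_rot: [-179.9, -0.1, 157.8]
contact_force: [-0.0, 0.1, -0.1]
finger_gap: 0.599
```

```bash
python3 look.py l16 b "[535,-49,40]"
```

```text
[649.00834724 232.17779964 196.75983407] [-1.79928449e+02 -6.98240173e-02  1.57825869e+02] 24.9 [-0.00316102  0.10693274 -0.08467484] [-0.00542153 -0.02056789 -0.04390403] 0.5993730554841153
```

View pics/l16.png

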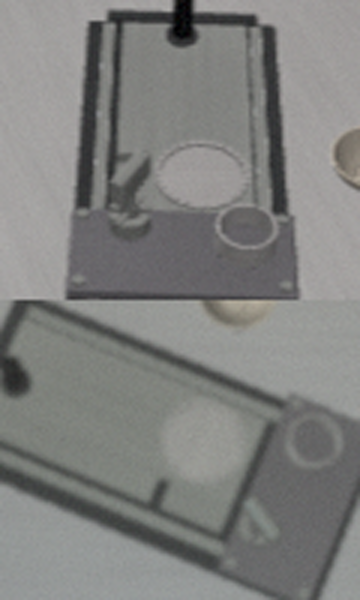

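```bash
python3 - <<'E'
from station import ctrl
print(ctrl.close_job())
E
```

```text
the job is handed in; nothing more can be done
None
```

The press is unlocked, the tray is out against its stop, and the job was handed in at about 25 s of the 61 s allowed.

- **Pull:** I raised the plunger in about 1 mm steps until it lightly touched its upper stop, about 17.5 mm up. One step past first contact brought the wrist force to about 22 N, then I backed off about 0.7 mm.
- **Twist and rest:** I turned it 60° counter-clockwise with almost no torque. I then lowered it until the notch carried it, about 12.4 mm up, and let go. It stayed parked in every later picture.
- **Tray:** I drew it out by the post against a drag of 3–4 N. It stopped after about 100.6 mm, and the force rose only to about 9 N. I then released it and retreated.

In the last pictures (both views) the T-bar is still up and turned and the tray is out. The cutter and dish look undisturbed, and the wrist force reads about zero. I did not check the other loose items (bottle, steamer, mixing bowl, spoon, scraper) in those close-ups, but the arm stayed clear of them.

Two small disagreements came up:
- **T-bar position:** the camera estimate was about 2 mm off along the press's y. I corrected it by feel before gripping.
- **Tray travel:** the 100.6 mm I measured differs from the nominal 100 mm, which is within the arm's give and the tray's play.

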